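Hold a castor socket down on its sprung cone for tacking

TASK

Get the castor socket ready to be tacked: take the bored steel socket from the tray, set it upright with its bore over the spring-loaded cone that sticks up through the castor plate in the jig, and press it gently straight down against the spring until it meets the plate and sits flush on it. Finish while still holding it pressed firmly on the plate (let go and the spring lifts it off), and leave the other parts and tools where they are.

Things in the scene. Friction and masses are not known exactly. Their poses are not given: they have to be found in the camera images.
- socket_center (a point): Castor socket: plain steel tube, 40 mm outside, 20 mm bore right through, 60 mm long, about 0.44 kg (0.38 to 0.50), standing upright in the tray. This point is its centre, half-way up (30 mm above its foot); z up along its axis.
- socket_foot (a point): Centre of the socket's underside, z up along its axis.
- tray: Low grey sheet-metal tray on the table, 115 x 310 mm, rim 10 mm high, floor 4 mm above the table; fixed. Origin: centre of its underside; its y axis runs along the row of three turned parts, which stand some 95 mm apart in any order.
- blank: Solid steel blank in the tray, 40 mm diameter, 60 mm tall: the size of the socket but with no bore. Not wanted. Origin: centre of its underside.
- collar: Short wide steel collar in the tray, 52 mm outside, 33 mm bore, 30 mm tall. Not wanted. Origin: centre of its underside.
- jig: Tack-welding jig fixed on the table, blue base 270 x 150 x 12 mm. Origin: on the table under the cone. Its +x axis points to a low toggle clamp with a red handle (46 to 238 mm along +x, up to 97 mm above the table). Both y sides of the cone are clear above the plate but for locating pins 4 mm high at its edges: best grip the socket closing along the jig's y.
- castor_plate: Steel castor plate clamped in the jig, 130 x 120 x 8 mm, its top 56 mm above the table, with a 25 mm hole in the middle. Origin: centre of its underside, 48 mm above the table. It is the hard stop that the socket's foot must meet.
- plate_hole (a point): Centre of the plate's hole, level with the plate's top (56 mm above the table); axes as the jig's, z up.
- locator_tip (a point): Tip of the brass spring-loaded locating cone in the plate's hole: a flat 8 mm wide, 22 mm above the plate when the cone is up; below it the cone widens to 22 mm within 12 mm. The socket's lower bore edge first bears on the cone when the foot is about 11 mm above the plate.
- locator (a joint): Travel of the cone in m: 0 = up, grows as it is pressed down, 0.018 at most; about 0.011 when the socket meets the plate. It takes about 8 N to start (more than the socket's weight: left alone the socket stands off the plate) and about 15 N, socket's weight included, at the plate; then the plate takes the push. 5 to 15 N on the plate holds it well; over 50 N is too hard.
- hammer: Chipping hammer lying on the table at the robot's right, 270 mm long, black grip. Origin at its middle, underneath.
- magnet: Red and black square welding magnet standing on edge, 94 x 94 x 19 mm. Origin: centre of its underside.
- gel_tin: Blue tin, 80 mm wide, 62 mm tall. Origin: centre of its underside.
- g_clamp: Green G-clamp lying on its side, about 190 mm long. Origin underneath.
There are look-alikes about, which are no part of the job. Leave any orange or turquoise look-alike of the part that bears socket_center alone.

How it is judged:
On the way, in this order (a step that is already met when the one before it is completed fails the run):
1. the socket is held by the fingers, lifted clear of the tray and above the cone's height (height (world z) of socket_center above 0.1 m and contact force between the fingers and socket above 1 N), for 0.1 s.
2. the socket's bore is over the cone and begins to press it down (horizontal distance between socket_foot and plate_hole below 0.006 m and z of socket_foot in the frame of plate_hole below 0.02 m and value of joint locator above 0.001 m), for 0.05 s.
At the end, for the whole second after the job is handed in: Through the last second the fingers hold the socket down: its foot is flush on the castor plate (gap under 2 mm), centred on the hole within 3 mm, upright within 3 degrees, the cone pressed in, and the socket bears on the plate with 2.5 to 50 N (horizontal distance between socket_foot and plate_hole below 0.003 m and z of socket_foot in the frame of plate_hole below 0.002 m and angle between socket_foot's own z axis and vertical below 0.05 rad and value of joint locator above 0.008 m and contact force between socket and castor_plate between 2.5 and 50 N and contact force between the fingers and socket above 3 N and linear speed of socket below 0.01 m/s); the arm keeps its last pose, push and grip.
It fails at once if the socket is slammed onto the plate (over 70 N) (contact force between socket and castor_plate above 70 N).
It fails at once if another part or tool is moved by more than 20 mm (distance of any of blank, collar, hammer, magnet, gel_tin, g_clamp from where it was at the start of the episode above 0.02 m).
It also fails if it takes over 51 s, if anything falls off the work surface, if the arm or the gripper's body presses on something with over 40 N, if the wrist force passes 120 N, or if a joint passes its speed limit or range.

ROBOT

A 6-joint arm with a two-finger parallel gripper is mounted at the origin on the work surface. World frame = base frame: x ahead of the robot, y to its left, z up, the work surface at z = 0. Lengths are in m, angles in rad, forces in N, time in s.
With the tool pointing down it reaches from about 0.35 to 0.775 m from the base axis. Payload 5.5 kg.
Tool frame: the origin (TCP) lies at the very end of the fingers, on their centre line; the grasp point (between the pads) lies 19 mm behind it; z points along the fingers, y is the direction in which the jaws open and shut (so a half turn about z gives the same grasp; the last joint's range is limited). The gripper opens to 85 mm and grips with 20 to 120 N. Pads are 22 mm wide; open, the fingers measure 114 mm over their backs; the gripper's body (76 mm by 85 mm) begins 54 mm behind the grasp point. The pads swing forward as they close: fully open they stand 13 mm farther back than shut.
Start: joints at [1.126, 0.313, 0.046, 1.304, 0, 1.431], TCP at [0.173, 0.549, 0.231] pointing down, gripper open.
Joint ranges: [-2.76, 2.76], [-0.86, 1.69], [-1.03, 1.26], [-2.2, 2.34], [-1.47, 1.5], [-3.14, 3.14]. Speed limits (rad/s): [2.57, 2.57, 3.14, 3.14, 3.14, 3.14].

INTERFACE

Orientations are given as a unit quaternion [w, x, y, z].
In Python, from workcell import get_state, read_camera, hand_in, find_in, silhouettes gives the robot as it stands. The module is installed in compiled form; this text tells all that it offers.
- The arm moves only by the tool send_rows, never from a script. Its argument "deltas" is a list that holds one entry, the list of rows, each a list of 6 numbers: the shift along the world's x, y, z in cm, then the turn, a rotation vector about the world's x, y, z in degrees. In form: [[[dx, dy, dz, wx, wy, wz], ...]]. A call has 1 to 12 rows; each row is the pose to reach, as a shift and turn from the pose commanded when the call began; what a row does not reach only later rows make up. A row lasts 1/10 s, in which the tool goes at most 50 mm and 8.59 degrees, less where a joint would pass 70% of its speed; a pose out of reach is approached as far as the arm can. A call with a gripper value outside its range is refused whole. "jaw" is the opening, from -1 (shut) to 1 (fully open), so that 0 is half open, set as the call begins (left out, the last holds). The fingers move at their own pace and stop on an object; "force" is the grip in N (left out, the last holds). Time passes only in rows, so rows that repeat a pose let the fingers close. It gives the time, the measured TCP pose, the force and the opening at its end, in the units of the state.
- get_state(): the state, without advancing time (a new reading comes with each control period).
- read_camera(name): name is "scene" or "top"; returns a dict with "img" (400x640x3 uint8, red, green, blue), "z_map" (400x640 float32, m along the optical axis (not along the pixel's ray), 0 where there is no reading), "vfov" (degrees; the focal length in pixels is half the picture's height over the tangent of half this angle, whatever the lens; pixels are square), "cx", "cy" (the principal point, pixels), "k1" (the pictures are not rectified: a ray, as slopes to the right and down, at radius r is drawn at 1 + k1 r^2 times it, then the intrinsics apply), "R" (3x3) and "t" (3): a world point X has camera coordinates R X + t. Camera axes: x right, y down, z forward; pixel columns grow to the right and rows downward; lengths in m; the calibration is good to about 2 mm. A picture is of the moment at which its call begins.
- hand_in(): hands the job in, once; it reports no verdict.
Trained networks look in a picture, given as the dict that the camera call returned (one of the last four; its "shot" number tells which), for a name from the list of things; names that differ only in an ending like _2 or _b are one class to them, and where a whole thing is asked for, a point or a joint stands for the part that bears it (a point fixed in the world has none). Each returns a list of dicts, best first, with "conf" (0 to 1); they miss things now and then, are a little off and sometimes report something else, mostly with a low value. They report only what shows in the picture. A call takes as long as a camera call. They do not tell look-alikes from the thing itself.
- find_in(picture, thing): "box" ([centre column, centre row, width, height] in pixels, round what is visible of it).
- silhouettes(picture, thing): "mask" (400x640 bool, what is visible of it) and "box" ([centre column, centre row, width, height] in pixels, round what is visible of it).
The state is a dict: "clock": time; "joint_pos": joint angles; "qvel": joint speeds; "tau": joint torques, N m; "tcp_pos": TCP position; "orientation": TCP orientation; "wrist_force": force on the tool from outside, world axes, zero at the start; "ft_torque": the same for the moment, N m; "finger_gap": finger opening in m.
Only numpy, scipy, OpenCV 4.12 (cv2) and the standard library are available. Lean on these libraries where they do the work, as an engineer would, in place of code of your own. Each camera call takes 0.05 s, during which the arm holds its last target.

## Working session

There is one attempt and no reset: what is moved stays moved. The work goes in short steps, Python scripts to look and compute and a tool call to move; the robot and the scene stay as the last step left them, time stands still between calls to the robot, and variables do not carry over. Pictures are saved under pics/ and viewed, and the job is handed in when it is done.

Besides the shell and the picture viewer there is one more tool, called as name(argument=value, ...), one argument or row to a line, values as JSON. send_rows: Moves the arm, as the interface text tells. Its arguments: {"type":"object","properties":{"deltas":{"type":"array","items":{"type":"array","items":{"type":"array","items":{"type":"number"}}}},"jaw":{"type":"number"},"force":{"type":"number"}},"required":["deltas"]}

```bash
mkdir -p pics; cat > h.py <<'E'
import numpy as np,cv2,pickle
from workcell import *
def f(p): return 200/np.tan(np.radians(p["vfov"])/2)
def world(p,us,vs,z=None):
    us=np.asarray(us,float);vs=np.asarray(vs,float)
    F=f(p);xd=(us-p["cx"])/F;yd=(vs-p["cy"])/F
    x,y=xd.copy(),yd.copy()
    for _ in range(20):
        s=1+p["k1"]*(x*x+y*y);x=xd/s;y=yd/s
    d=np.stack([x,y,np.ones_like(x)],-1)
    R=np.array(p["R"]);t=np.array(p["t"])
    if z is None:
        dep=p["z_map"][np.round(vs).astype(int),np.round(us).astype(int)]
        return (d*dep[...,None]-t)@R
    C=-R.T@t; dw=d@R
    k=(z-C[2])/dw[...,2]
    return C+dw*k[...,None]
def proj(p,X):
    c=np.asarray(X)@np.array(p["R"]).T+np.array(p["t"])
    x=c[...,0]/c[...,2];y=c[...,1]/c[...,2];s=1+p["k1"]*(x*x+y*y)
    return x*s*f(p)+p["cx"],y*s*f(p)+p["cy"]
def save(p,n): cv2.imwrite(n,p["img"][:,:,::-1])
E
python3 - <<'E'
from h import *
for n in("scene","top"):
    p=read_camera(n);save(p,f"pics/{n}0.png");pickle.dump(p,open(n+"0.pkl","wb"))
    print(n,p["vfov"],p["cx"],p["cy"],p["k1"],-np.array(p["R"]).T@p["t"])
    for th in("socket_center","blank","collar","jig","castor_plate","tray","locator_tip"):
        for d in find_in(p,th)[:5]: print(th,np.round(d["box"],1),round(d["conf"],2))
s=get_state();print(s)
E
```

```text
scene 56.42605252116461 319.36255390049945 206.80202060438685 0.013555036552413326 [ 1.09681809 -0.25559817  0.92652451]
socket_center [353.4 177.6  16.4  27.9] 0.75
socket_center [372.1 203.8  14.5  20.9] 0.66
socket_center [335.4 208.5  15.1  19.6] 0.65
blank [401.1 194.6  17.5  20. ] 0.66
collar [430.2 186.9  16.9  21.4] 0.83
jig [259.7 280.2  98.8 103.3] 0.65
castor_plate [246.9 258.9  64.8  57. ] 0.96
castor_plate [487.2 187.1  73.6  43.1] 0.3
tray [401.6 202.5 104.2  51.2] 0.82
top 52.30334131304157 321.25687961979736 194.48973160894226 -0.10259762943366009 [0.34727686 0.02094432 1.46710829]
socket_center [310.3 199.2  10.4  16.9] 0.59
socket_center [276.9 199.1  12.8  14.8] 0.47
blank [250.  194.6  13.4  14.8] 0.45
collar [224.8 191.1  12.   13.9] 0.43
castor_plate [393.3 178.3  36.8  44. ] 0.59
tray [250.4 192.4  90.5  36.5] 0.91
tray [179.1 177.9  41.7  49.1] 0.58
{'clock': 0.8, 'joint_pos': array([ 1.12639199e+00,  3.13185499e-01,  4.61480567e-02,  1.30362722e+00,
       -9.81853896e-06,  1.43119728e+00]), 'qvel': array([ 1.35535228e-03,  3.44458468e-05,  1.24234797e-03,  1.26032875e-03,
       -3.65311147e-04,  1.13211839e-03]), 'tau': array([ 1.03501498e-03, -4.80387890e+01,  2.98794311e+01, -2.28528102e-04,
        3.06747131e-05, -3.48605475e-06]), 'tcp_pos': array([0.17259588, 0.54853944, 0.23135113]), 'orientation': array([2.36523503e-05, 1.51813363e-01, 9.88409176e-01, 6.16315742e-05]), 'wrist_force': array([-0.24905945,  0.96903693, -0.04960244]), 'ft_torque': array([0.01699922, 0.06035541, 0.03121226]), 'finger_gap': 0.08529788374922444}
```

View pics/scene0.png

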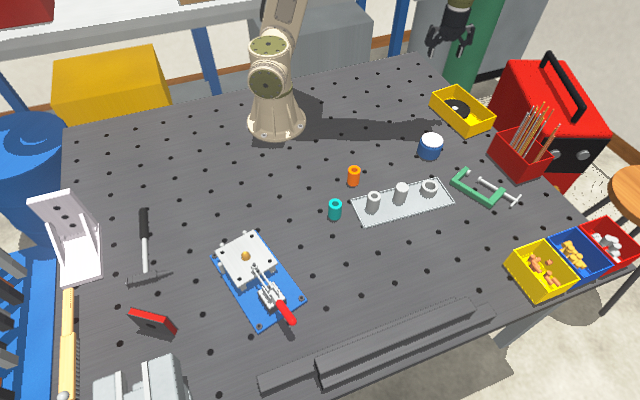

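View pics/top0.png

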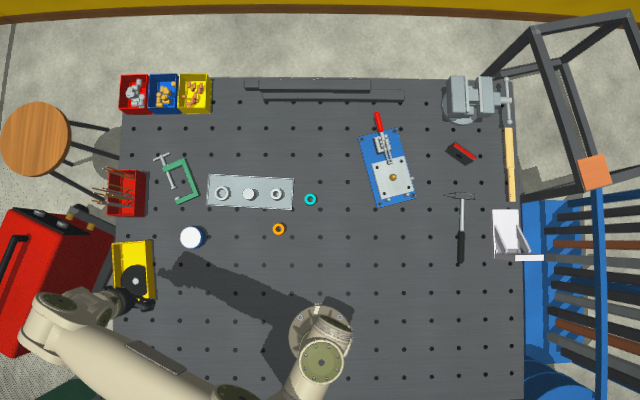

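```bash
python3 - <<'E'
from h import *
s=pickle.load(open("scene0.pkl","rb"));t=pickle.load(open("top0.pkl","rb"))
a=cv2.resize(s["img"][150:250,320:480],(800,500),interpolation=2)
b=cv2.resize(t["img"][165:225,195:320],(800,384),interpolation=2)
cv2.imwrite("pics/cs.png",a[:,:,::-1]);cv2.imwrite("pics/ct.png",b[:,:,::-1])
a=cv2.resize(s["img"][215:335,200:320],(600,600),interpolation=2)
cv2.imwrite("pics/cj.png",a[:,:,::-1])
b=cv2.resize(t["img"][140:220,360:480],(780,520),interpolation=2)
cv2.imwrite("pics/cjt.png",b[:,:,::-1])
E
```

```text
(no output)
```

View pics/cs.png

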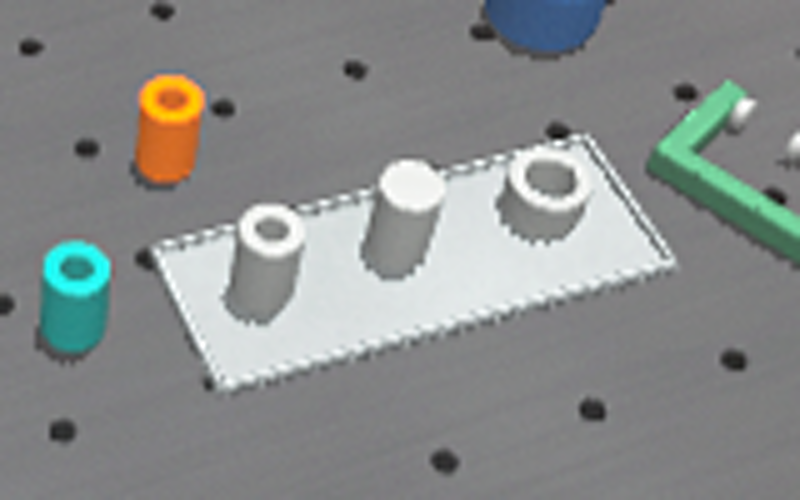

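View pics/ct.png

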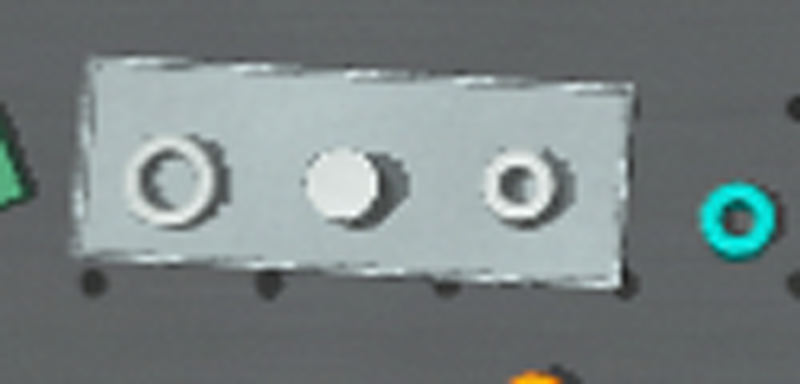

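View pics/cj.png

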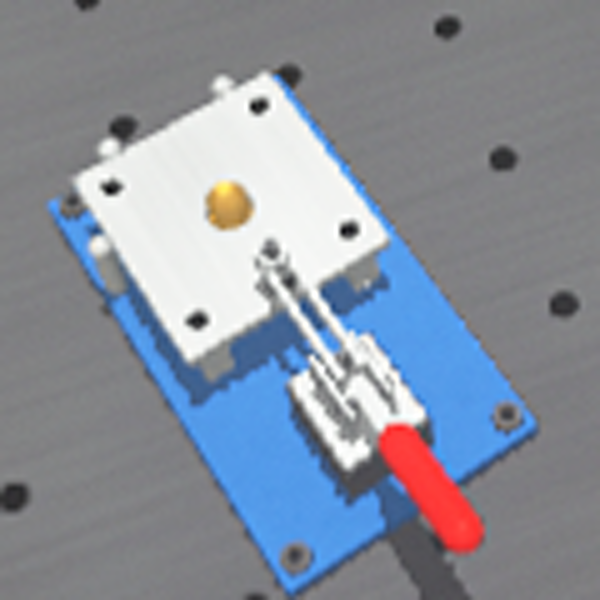

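View pics/cjt.png

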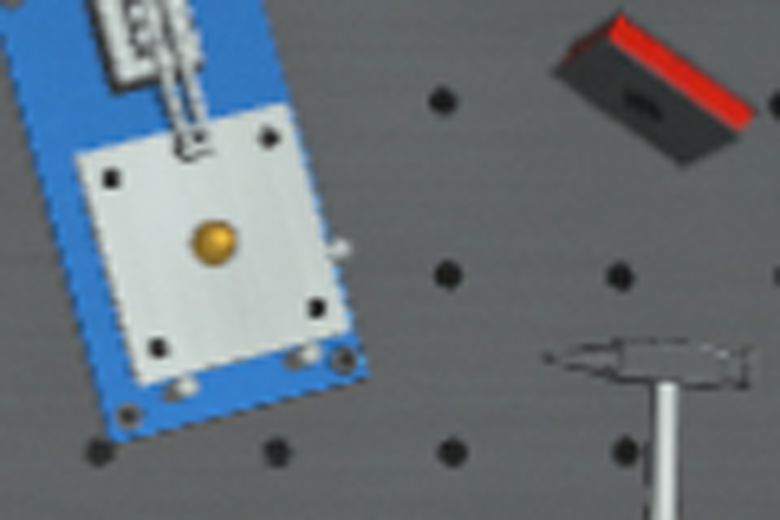

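Candidates for the socket (scene px): orange tube (354,177) and turquoise tube (335,208) are look-alikes to leave alone. The solid blank is at (401,195) and the wide collar at (430,187). The grey bored tube is at (372,204), top camera (277,194), and the crops show its bore, so that's my choice. The brass cone is at scene (246,256) and top (393,177).

```bash
python3 - <<'E'
from h import *
for n,box in(("scene",(362,188,385,218)),("top",(266,183,290,206))):
    p=pickle.load(open(n+"0.pkl","rb"))
    C=-np.array(p["R"]).T@p["t"]
    def grid(b):
        u,v=np.meshgrid(np.arange(b[0],b[2]),np.arange(b[1],b[3]));return u.ravel(),v.ravel()
    u,v=grid(box);W=world(p,u,v)
    m=(W[:,2]>0.058)&(W[:,2]<0.075)
    T=W[m]; P=world(p,u[m],v[m],0.064)
    print(n,"socket top n",m.sum(),"z",np.median(T[:,2]),"mid",(P[:,:2].min(0)+P[:,:2].max(0))/2,"size",np.ptp(P[:,:2],axis=0),"mean",P[:,:2].mean(0))
    (c,r)=cv2.minEnclosingCircle((P[:,:2]*1000).astype(np.float32));print("  circ",c,r)
    # plate
    b=(205,220,290,300) if n=="scene" else (360,145,425,215)
    u,v=grid(b);W=world(p,u,v)
    hsv=cv2.cvtColor(p["img"],cv2.COLOR_RGB2HSV)[v,u]
    m=(W[:,2]>0.050)&(W[:,2]<0.062)
    P=world(p,u[m],v[m],0.056)[:,:2]
    (c,s,a)=cv2.minAreaRect((P*1000).astype(np.float32));print("  plate z",np.median(W[m,2]),c,s,a)
    br=(hsv[:,1]>100)&(hsv[:,0]>10)&(hsv[:,0]<30)
    Q=W[br];print("  brass n",br.sum(),"px",u[br].mean(),v[br].mean(),"z",Q[:,2].min(),Q[:,2].max(), "xy@67",world(p,[u[br].mean()],[v[br].mean()],0.068)[0])
    h=Q[:,2]>Q[:,2].max()-0.004
    print("  tip",Q[h].mean(0))
E
```

```text
scene socket top n 106 z 0.06499377748497283 mid [0.50107297 0.15483005] size [0.04216443 0.04028463] mean [0.5017608  0.15468261]
  circ (502.5833435058594, 154.76016235351562) 22.74120330810547
  plate z 0.05748631232206111 (600.5742797851562, -248.90802001953125) (236.7466583251953, 132.01890563964844) 14.343504905700684
  brass n 60 px 245.25 255.83333333333334 z 0.04468196304350227 0.08279994225088984 xy@67 [ 0.56517974 -0.25437966  0.068     ]
  tip [ 0.56272406 -0.25466776  0.08058848]
top socket top n 79 z 0.06518469730116346 mid [0.49945583 0.1562724 ] size [0.03833287 0.03820901] mean [0.49976722 0.15552194]
  circ (499.4552307128906, 156.27101135253906) 19.9114933013916
  plate z 0.05625608347700756 (583.1952514648438, -252.79945373535156) (198.72743225097656, 131.09591674804688) 14.425280570983887
  brass n 31 px 392.5806451612903 176.93548387096774 z 0.05051896030738293 1.4671082914984204 xy@67 [ 0.55784398 -0.25129547  0.068     ]
  tip [0.34727686 0.02094432 1.46710829]
```

```bash
python3 - <<'E'
from h import *
for n,s,o,H in(("scene",5,(200,215),[(112,188),(260,106),(349,230),(197,321)]),("top",6.5,(360,140),[(158,348),(317,307),(269,137),(111,178)])):
    p=pickle.load(open(n+"0.pkl","rb"));H=np.array(H,float)
    uv=(H+.5)/s-.5+o
    W=world(p,uv[:,0],uv[:,1],0.056)[:,:2];print(n,W.round(4).tolist(),"mean",W.mean(0))
    c=W.mean(0)
    for i in range(4):
        d=W[(i+1)%4]-W[i];print(np.linalg.norm(d).round(4),np.degrees(np.arctan2(d[1],d[0])).round(1))
    # robust plate edges
    b=(205,220,290,300) if n=="scene" else (360,145,425,215)
    u,v=np.meshgrid(np.arange(b[0],b[2]),np.arange(b[1],b[3]));u=u.ravel();v=v.ravel()
    P=world(p,u,v);m=(abs(P[:,2]-np.where(n=="scene",.0575,.0563))<.004)
    Q=world(p,u[m],v[m],.056)[:,:2]-c;a=np.radians(14.4);Rm=np.array([[np.cos(a),-np.sin(a)],[np.sin(a),np.cos(a)]]);q=Q@Rm
    s=(abs(q[:,0])<.03);yy=q[s,1]; s2=(abs(q[:,1])<.05)&(abs(q[:,1])>.025);xx=q[s2,0]
    print(np.percentile(yy,[1,99]),np.percentile(xx,[1,5,90,95,99]))
E
```

```text
scene [[0.5243, -0.3097], [0.502, -0.2221], [0.5949, -0.1985], [0.6176, -0.286]] mean [ 0.55971412 -0.25406142]
0.0904 104.3
0.0958 14.3
0.0905 -75.5
0.0963 -165.8
[-0.06279381  0.05951815] [-0.07126238 -0.06219008  0.05359093  0.05961831  0.06461984]
top [[0.5023, -0.2218], [0.5248, -0.309], [0.6181, -0.2849], [0.595, -0.1977]] mean [ 0.56002332 -0.25333578]
0.0901 -75.5
0.0964 14.5
0.0901 104.9
0.0958 -165.5
[-0.06145297  0.05833677] [-0.07467081 -0.06297236  0.05040915  0.05759188  0.06355424]
```

send_rows(
  deltas=[
    [[32.74,-39.3,-8.1,0,0,31.95],[32.74,-39.3,-8.1,0,0,31.95],[32.74,-39.3,-8.1,0,0,31.95],[32.74,-39.3,-8.1,0,0,31.95],[32.74,-39.3,-8.1,0,0,31.95],[32.74,-39.3,-8.1,0,0,31.95],[32.74,-39.3,-8.1,0,0,31.95],[32.74,-39.3,-8.1,0,0,31.95],[32.74,-39.3,-8.1,0,0,31.95],[32.74,-39.3,-8.1,0,0,31.95],[32.74,-39.3,-8.1,0,0,31.95],[32.74,-39.3,-8.1,0,0,31.95]],
  ],
  jaw=1,
  force=60,
)

```text
clock: 2.0
tcp_pos: [0.5025, 0.1522, 0.1495]
orientation: [0.0, -0.123, 0.992, -0.0]
wrist_force: [-0.6, 0.1, -0.2]
finger_gap: 0.0854
```

```bash
python3 - <<'E'
from h import *
s=get_state();print(s["clock"],s["tcp_pos"],s["orientation"],s["joint_pos"])
p=read_camera("scene");cv2.imwrite("pics/a1.png",cv2.resize(p["img"][100:250,280:480],(800,600))[:,:,::-1])
E
```

```text
2.0 [0.50248867 0.15224461 0.14954365] [ 2.39991166e-04 -1.23319117e-01  9.92366953e-01 -4.09950806e-04] [ 1.41705402e-01  2.56561084e-01 -2.35559943e-01  1.07821021e+00
 -8.28441286e-04 -1.05562498e-01]
```

View pics/a1.png

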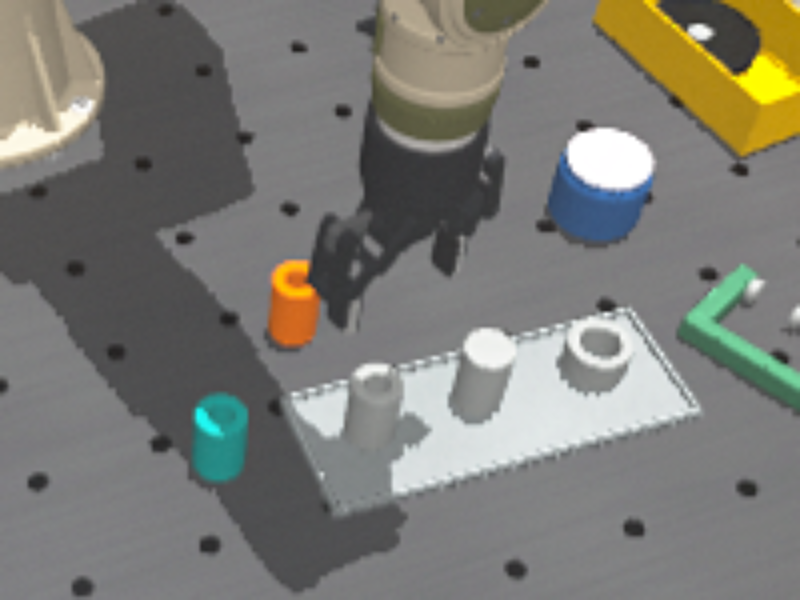

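send_rows(
  deltas=[
    [[0,0,-2,0,0,0],[0,0,-5,0,0,0],[0,0,-5,0,0,0],[0,0,-5,0,0,0]],
  ],
)

```text
clock: 2.45
tcp_pos: [0.4989, 0.1563, 0.1005]
orientation: [-0.001, -0.127, 0.992, 0.0]
wrist_force: [0.4, -0.8, -0.1]
finger_gap: 0.0853
```

```bash
python3 - <<'E'
from h import *
p=read_camera("scene");q=read_camera("top")
cv2.imwrite("pics/a2.png",np.vstack([cv2.resize(p["img"][140:230,300:460],(528,297)),cv2.resize(q["img"][150:235,200:350],(528,300))])[:,:,::-1])
s=get_state();print(s["clock"],s["tcp_pos"],s["orientation"],s["wrist_force"])
E
```

```text
2.55 [0.50053408 0.1562779  0.10183649] [ 9.57881478e-04 -1.26599436e-01  9.91953455e-01  9.28754535e-05] [-0.16111342  0.73493703 -0.04514975]
```

View pics/a2.png

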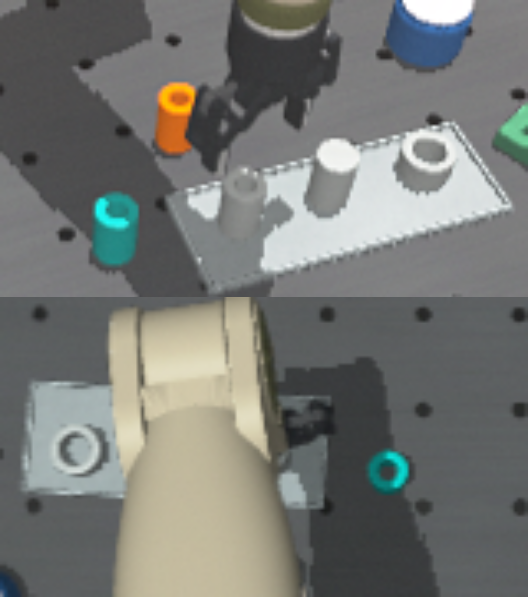

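send_rows(
  deltas=[
    [[0,0,-2,0,0,0],[0,0,-4,0,0,0],[0,0,-6,0,0,0],[0,0,-7.5,0,0,0],[0,0,-8,0,0,0],[0,0,-8,0,0,0],[0,0,-8,0,0,0]],
  ],
)

```text
clock: 3.25
tcp_pos: [0.501, 0.1558, 0.0216]
orientation: [0.001, -0.126, 0.992, 0.0]
wrist_force: [-0.4, -0.1, 0.4]
finger_gap: 0.0853
```

```bash
python3 - <<'E'
from h import *
p=read_camera("scene")
cv2.imwrite("pics/a3.png",cv2.resize(p["img"][150:240,310:450],(770,495))[:,:,::-1])
s=get_state();print(s["clock"],s["tcp_pos"],s["orientation"],s["wrist_force"])
E
```

```text
3.3 [0.50106038 0.15580558 0.0216218 ] [ 1.12008160e-03 -1.26170017e-01  9.92007997e-01  7.96904803e-05] [-0.09240113 -0.14026611 -0.64663043]
```

View pics/a3.png

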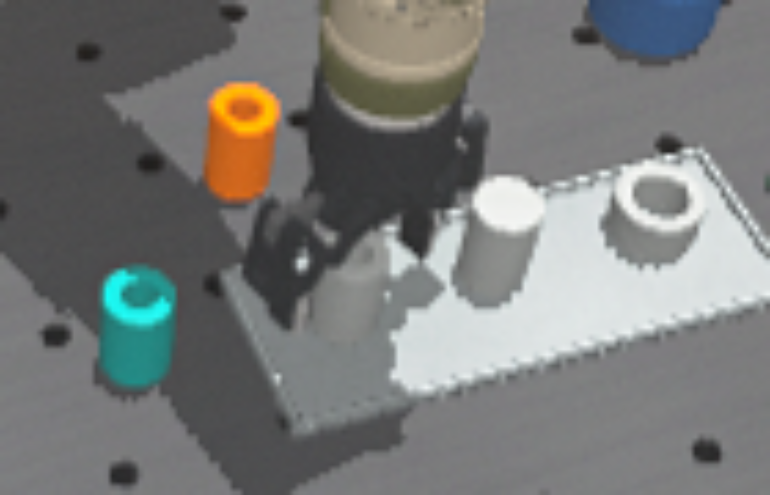

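send_rows(
  deltas=[
    [[0,0,0,0,0,0],[0,0,0,0,0,0],[0,0,0,0,0,0],[0,0,0,0,0,0],[0,0,0,0,0,0],[0,0,0,0,0,0],[0,0,0,0,0,0],[0,0,0,0,0,0],[0,0,0,0,0,0],[0,0,0,0,0,0]],
  ],
  jaw=-1,
  force=80,
)

```text
clock: 4.3
tcp_pos: [0.5005, 0.1553, 0.0211]
orientation: [0.001, -0.126, 0.992, -0.0]
wrist_force: [-1.0, -2.4, 4.7]
finger_gap: 0.0384
```

send_rows(
  deltas=[
    [[0,0,1,0,0,0],[0,0,3,0,0,0],[0,0,6,0,0,0],[0,0,9,0,0,0],[0,0,12,0,0,0],[0,0,14,0,0,0],[0,0,15,0,0,0],[0,0,15,0,0,0],[0,0,15,0,0,0]],
  ],
)

```text
clock: 5.2
tcp_pos: [0.4992, 0.1554, 0.1692]
orientation: [-0.001, -0.126, 0.992, 0.0]
wrist_force: [0.3, 0.4, -4.7]
finger_gap: 0.0384
```

```bash
python3 - <<'E'
from h import *
p=read_camera("scene")
cv2.imwrite("pics/a4.png",cv2.resize(p["img"][100:240,280:450],(680,560))[:,:,::-1])
s=get_state();print(s["clock"],s["tcp_pos"],s["orientation"],s["wrist_force"],s["finger_gap"])
E
```

```text
5.25 [0.49885374 0.15537316 0.16875685] [-1.46487074e-03 -1.26069785e-01  9.92020294e-01  2.57335379e-05] [ 0.19000515  0.82642344 -5.85114049] 0.038124732568995526
```

View pics/a4.png

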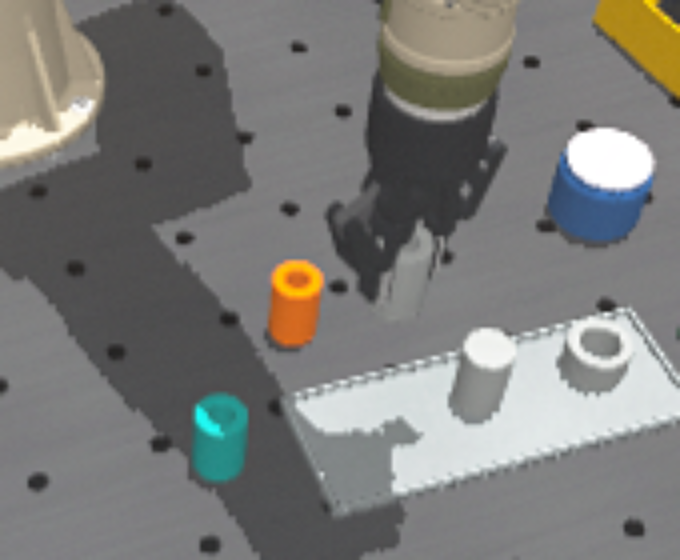

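send_rows(
  deltas=[
    [[0.5,-3,0,0,0,0],[1,-7,0,0,0,0],[1.7,-11.5,0,0,0,0],[2.4,-16,0,0,0,0],[3,-20.5,0,0,0,0],[3.7,-25,0,0,0,0],[4.3,-29.5,0,0,0,0],[5,-34,0,0,0,0],[5.6,-38,0,0,0,0],[5.98,-40.9,0,0,0,0],[5.98,-40.9,0,0,0,0],[5.98,-40.9,0,0,0,0]],
  ],
)

```text
clock: 6.45
tcp_pos: [0.5587, -0.2536, 0.1681]
orientation: [-0.001, -0.125, 0.992, 0.001]
wrist_force: [-0.8, 0.1, -4.5]
finger_gap: 0.0387
```

send_rows(
  deltas=[
    [[0,0,-2,0,0,0],[0,0,-4,0,0,0],[0,0,-5,0,0,0],[0,0,-5,0,0,0],[0,0,-5,0,0,0],[0,0,-5,0,0,0]],
  ],
)

```text
clock: 7.05
tcp_pos: [0.5605, -0.2535, 0.1215]
orientation: [0.001, -0.126, 0.992, -0.0]
wrist_force: [-0.6, -0.4, -4.6]
finger_gap: 0.0385
```

```bash
python3 - <<'E'
from h import *
p=read_camera("scene");q=read_camera("top");pickle.dump(p,open("s5.pkl","wb"));pickle.dump(q,open("t5.pkl","wb"))
cv2.imwrite("pics/a5.png",cv2.resize(p["img"][180:300,190:310],(600,600),interpolation=2)[:,:,::-1])
cv2.imwrite("pics/a5t.png",cv2.resize(q["img"][130:220,340:450],(733,600),interpolation=2)[:,:,::-1])
s=get_state();print(s["clock"],s["tcp_pos"],s["orientation"],s["wrist_force"],s["finger_gap"],s["joint_pos"])
E
```

```text
7.15 [ 0.56047072 -0.25371327  0.12149203] [ 7.82947371e-04 -1.26168004e-01  9.92008412e-01 -5.75912966e-04] [-0.4326055   0.22393782 -5.06204155] 0.03867180908365069 [-5.55528885e-01  4.39112266e-01 -4.22682594e-02  1.08747413e+00
  9.29449736e-05 -8.08539228e-01]
```

View pics/a5.png

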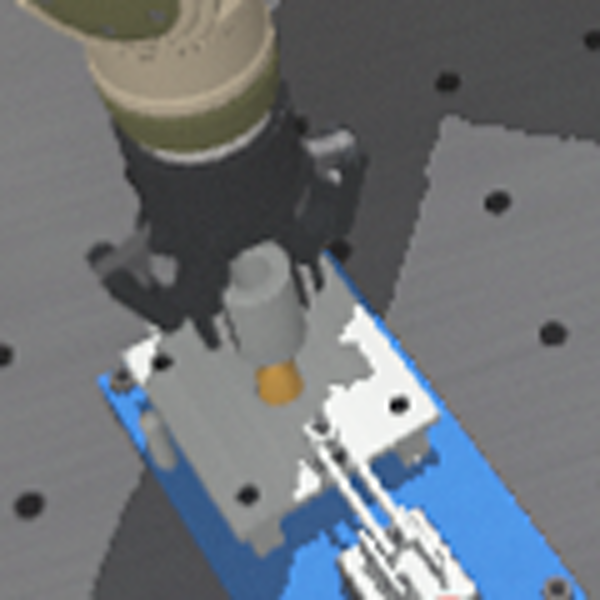

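View pics/a5t.png

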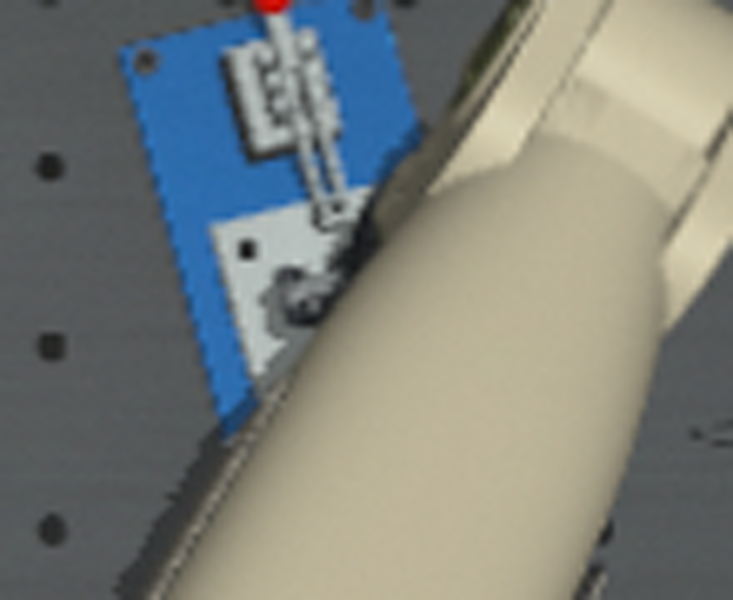

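The top camera is blocked by the arm, but the scene view shows the socket above the cone. I'll overlay the expected outlines on it to check.

```bash
cat > ov.py <<'E'
from h import *
def overlay(p,out,c,foot,plate=(0.5599,-0.2537),zcone=0.078,s=10,box=(225,225,285,275)):
    x0,y0,x1,y1=box
    im=cv2.resize(p["img"][y0:y1,x0:x1],None,fx=s,fy=s,interpolation=cv2.INTER_CUBIC)[:,:,::-1].copy()
    a=np.linspace(0,2*np.pi,60)
    def ring(cc,r,z,col):
        X=np.stack([cc[0]+r*np.cos(a),cc[1]+r*np.sin(a),0*a+z],-1);u,v=proj(p,X)
        pts=np.stack([(u-x0+.5)*s-.5,(v-y0+.5)*s-.5],-1).round().astype(int)
        cv2.polylines(im,[pts],True,col,1)
    for r,z in((.02,foot),(.02,foot+.06),(.01,foot+.06)): ring(c,r,z,(0,0,255))
    ring(plate,.004,zcone,(0,255,0));ring(plate,.011,zcone-.012,(0,255,0));ring(plate,.0125,.056,(255,0,0))
    cv2.imwrite(out,im)
E
python3 - <<'E'
from ov import *
overlay(pickle.load(open("s5.pkl","rb")),"pics/o5.png",(0.5599,-0.2536),0.105)
overlay(pickle.load(open("scene0.pkl","rb")),"pics/o0.png",(0.5599,-0.2536),0.3)
E
```

```text
(no output)
```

View pics/o5.png

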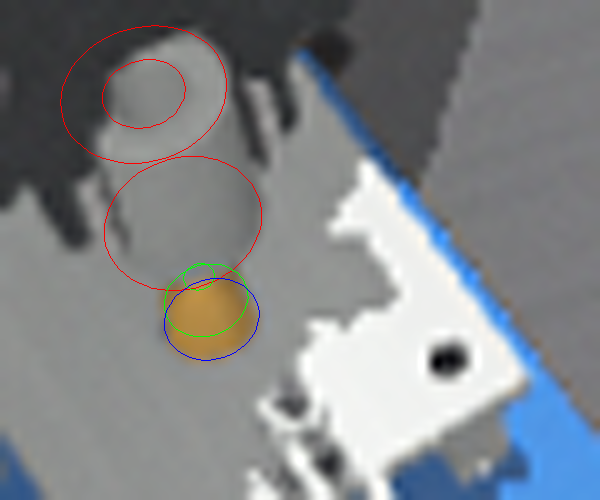

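View pics/o0.png

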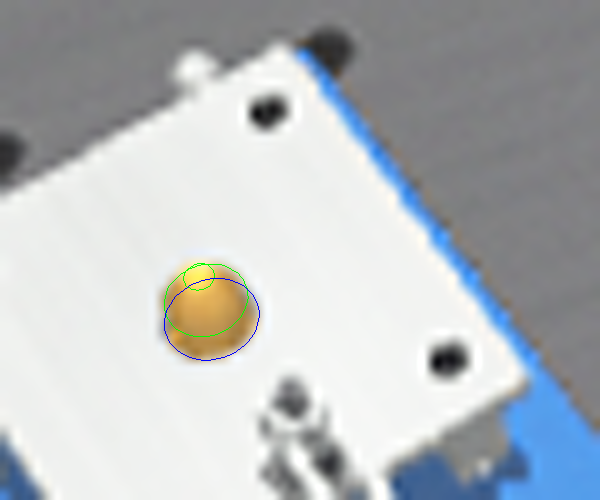

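Overlays agree with the image: the cone outline at scene px ≈(246,256) and the socket's foot and bore ellipses are within about 1 px. I'll descend to just above contact, where the foot is about 11 mm above the plate.

send_rows(
  deltas=[
    [[0,0,-1,0,0,0],[0,0,-2,0,0,0],[0,0,-2.8,0,0,0],[0,0,-3.2,0,0,0],[0,0,-3.4,0,0,0],[0,0,-3.4,0,0,0],[0,0,-3.4,0,0,0]],
  ],
)

```text
clock: 7.85
tcp_pos: [0.56, -0.2539, 0.0865]
orientation: [0.0, -0.126, 0.992, -0.0]
wrist_force: [0.9, -2.2, -4.3]
finger_gap: 0.0387
```

```bash
python3 - <<'E'
from ov import *
p=read_camera("scene")
s=get_state();print(s["clock"],s["tcp_pos"],s["orientation"],s["wrist_force"],s["ft_torque"],s["finger_gap"])
overlay(p,"pics/o6.png",(0.5599,-0.2536),s["tcp_pos"][2]-.0165)
E
```

```text
7.9 [ 0.55999056 -0.25381062  0.08653782] [ 1.81945586e-04 -1.25975031e-01  9.92033363e-01 -2.55307743e-04] [ 1.10067543 -2.01148824 -5.03935831] [-0.46944004 -0.21478638 -0.02924359] 0.03845023932591434
```

View pics/o6.png

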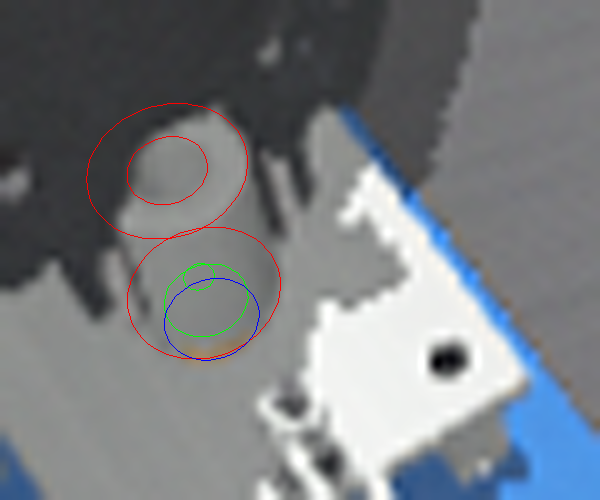

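Sideways force of about (1, -2) N shows the bore edge touching the cone, with the socket roughly 1.3 mm too far +y. I'll shift it along the force.

send_rows(
  deltas=[
    [[0.05,-0.1,0,0,0,0],[0.05,-0.1,0,0,0,0],[0.05,-0.1,0,0,0,0],[0.05,-0.1,0,0,0,0]],
  ],
)

```text
clock: 8.3
tcp_pos: [0.5602, -0.2542, 0.0863]
orientation: [-0.0, -0.126, 0.992, 0.0]
wrist_force: [0.5, -0.1, -3.7]
finger_gap: 0.0385
```

```bash
python3 - <<'E'
from h import *
s=get_state();print(s["clock"],s["tcp_pos"],s["wrist_force"],s["ft_torque"])
E
```

```text
8.3 [ 0.56017257 -0.2542345   0.08630129] [ 0.45635132 -0.11984228 -3.66671566] [-0.10331438 -0.0411093   0.06179989]
```

send_rows(
  deltas=[
    [[0,0,-0.1,0,0,0],[0,0,-0.2,0,0,0],[0,0,-0.25,0,0,0],[0,0,-0.25,0,0,0],[0,0,-0.25,0,0,0]],
  ],
)

```text
clock: 8.8
tcp_pos: [0.5606, -0.2549, 0.0844]
orientation: [0.0, -0.126, 0.992, -0.0]
wrist_force: [-1.0, -1.9, 0.7]
finger_gap: 0.0385
```

```bash
python3 - <<'E'
from h import *
s=get_state();print(s["clock"],s["tcp_pos"],s["wrist_force"],s["ft_torque"])
E
```

```text
8.8 [ 0.56062157 -0.25489456  0.08442078] [-0.96498553 -1.93665613  0.73475492] [-0.41185434  0.0701063  -0.03223666]
```

send_rows(
  deltas=[
    [[-0.03,-0.07,0,0,0,0],[-0.03,-0.07,0,0,0,0],[-0.03,-0.07,0,0,0,0],[-0.03,-0.07,0,0,0,0]],
  ],
)

```text
clock: 9.2
tcp_pos: [0.5605, -0.2551, 0.0843]
orientation: [0.001, -0.126, 0.992, -0.0]
wrist_force: [1.0, -0.2, 3.4]
finger_gap: 0.0387
```

send_rows(
  deltas=[
    [[0,0,-0.05,0,0,0],[0,0,-0.1,0,0,0],[0,0,-0.15,0,0,0],[0,0,-0.2,0,0,0],[0,0,-0.2,0,0,0],[0,0,-0.2,0,0,0]],
  ],
)

```text
clock: 9.8
tcp_pos: [0.5603, -0.2552, 0.082]
orientation: [0.0, -0.126, 0.992, -0.0]
wrist_force: [3.7, 1.5, 5.2]
finger_gap: 0.0385
```

```bash
python3 - <<'E'
from h import *
s=get_state();print(s["clock"],s["tcp_pos"],s["wrist_force"],s["ft_torque"])
E
```

```text
9.8 [ 0.5603146  -0.25521488  0.08200465] [3.72048218 1.52185653 5.19062261] [ 0.16868261 -0.56168226  0.06117113]
```

send_rows(
  deltas=[
    [[0.05,0.02,0,0,0,0],[0.05,0.02,-0.1,0,0,0],[0.05,0.02,-0.2,0,0,0],[0.05,0.02,-0.3,0,0,0],[0.05,0.02,-0.4,0,0,0],[0.05,0.02,-0.4,0,0,0],[0.05,0.02,-0.4,0,0,0]],
  ],
)

```text
clock: 10.5
tcp_pos: [0.5605, -0.2552, 0.0782]
orientation: [0.0, -0.126, 0.992, -0.0]
wrist_force: [0.4, -0.3, 7.2]
finger_gap: 0.0385
```

```bash
python3 - <<'E'
from h import *
s=get_state();print(s["clock"],s["tcp_pos"],s["wrist_force"],s["ft_torque"])
E
```

```text
10.5 [ 0.56045648 -0.25518201  0.07820332] [ 0.41067683 -0.25383502  7.23300958] [ 0.10947843 -0.20373391 -0.07536484]
```

send_rows(
  deltas=[
    [[0,0,-0.1,0,0,0],[0,0,-0.2,0,0,0],[0,0,-0.3,0,0,0],[0,0,-0.4,0,0,0],[0,0,-0.45,0,0,0],[0,0,-0.45,0,0,0]],
  ],
)

```text
clock: 11.1
tcp_pos: [0.5605, -0.2552, 0.0741]
orientation: [0.0, -0.126, 0.992, -0.0]
wrist_force: [0.4, 0.4, 8.9]
finger_gap: 0.0387
```

send_rows(
  deltas=[
    [[0,0,-0.03,0,0,0],[0,0,-0.05,0,0,0],[0,0,-0.05,0,0,0]],
  ],
)

```text
clock: 11.4
tcp_pos: [0.5605, -0.2552, 0.0737]
orientation: [0.0, -0.126, 0.992, -0.0]
wrist_force: [0.7, 0.6, 9.5]
finger_gap: 0.0385
```

send_rows(
  deltas=[
    [[0,0,-0.03,0,0,0],[0,0,-0.05,0,0,0],[0,0,-0.05,0,0,0]],
  ],
)

```text
clock: 11.7
tcp_pos: [0.5605, -0.2552, 0.0733]
orientation: [0.0, -0.126, 0.992, -0.0]
wrist_force: [0.6, 0.8, 9.4]
finger_gap: 0.0382
```

send_rows(
  deltas=[
    [[0,0,-0.03,0,0,0],[0,0,-0.05,0,0,0],[0,0,-0.05,0,0,0]],
  ],
)

```text
clock: 12.0
tcp_pos: [0.5605, -0.2552, 0.0731]
orientation: [0.0, -0.126, 0.992, -0.0]
wrist_force: [-1.4, 1.1, 11.3]
finger_gap: 0.0384
```

send_rows(
  deltas=[
    [[0,0,-0.03,0,0,0],[0,0,-0.05,0,0,0],[0,0,-0.05,0,0,0]],
  ],
)

```text
clock: 12.3
tcp_pos: [0.5606, -0.2552, 0.0731]
orientation: [0.0, -0.126, 0.992, -0.001]
wrist_force: [-1.2, 1.6, 14.4]
finger_gap: 0.0384
```

send_rows(
  deltas=[
    [[0,0,-0.02,0,0,0],[0,0,-0.03,0,0,0],[0,0,-0.03,0,0,0]],
  ],
)

```text
clock: 12.6
tcp_pos: [0.5606, -0.2552, 0.0731]
orientation: [0.0, -0.126, 0.992, -0.001]
wrist_force: [-1.9, 2.4, 16.4]
finger_gap: 0.0385
```

send_rows(
  deltas=[
    [[0,0,-0.03,0,0,0],[0,0,-0.06,0,0,0],[0,0,-0.08,0,0,0],[0,0,-0.08,0,0,0],[0,0,-0.08,0,0,0]],
  ],
)

```text
clock: 13.1
tcp_pos: [0.5606, -0.2552, 0.0731]
orientation: [0.001, -0.126, 0.992, -0.001]
wrist_force: [-2.7, 2.4, 20.6]
finger_gap: 0.0384
```

```bash
python3 - <<'E'
from ov import *
p=read_camera("scene")
s=get_state();print(s["clock"],s["tcp_pos"],s["orientation"],s["wrist_force"],s["ft_torque"],s["finger_gap"])
overlay(p,"pics/o7.png",(0.5599,-0.2537),0.056)
cv2.imwrite("pics/o7full.png",p["img"][:,:,::-1])
E
```

```text
13.15 [ 0.56057172 -0.25522241  0.07310109] [ 6.28086346e-04 -1.26031687e-01  9.92025766e-01 -7.06901665e-04] [-2.41528814  2.05823696 20.64983807] [ 0.7611837   0.75449938 -0.02209834] 0.038316123161837176
```

View pics/o7.png

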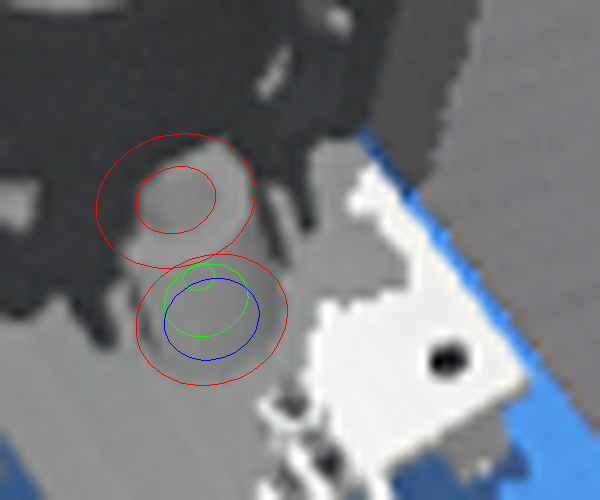

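View pics/o7full.png

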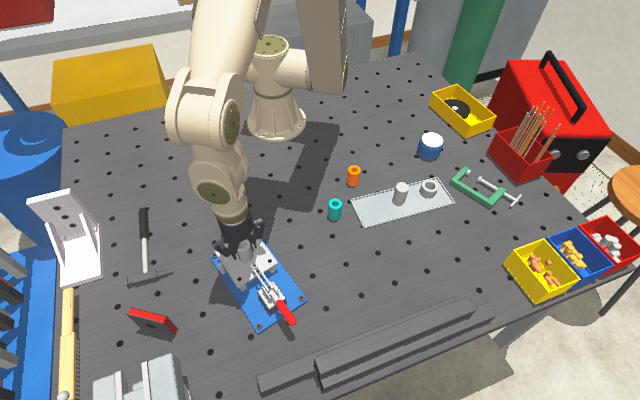

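```bash
python3 - <<'E'
from h import *
s=get_state();print(s["wrist_force"],s["qvel"].round(4))
print(hand_in())
E
```

```text
[-2.41528814  2.05823696 20.64983807] [ 0.0005  0.0007  0.0003 -0.0015 -0.0019  0.0008]
the job is handed in; nothing more can be done
None
```

I took the grey bored socket from the tray, set it over the cone and pressed it down onto the castor plate. I handed the job in at about 13 s, with the arm still holding it there; no verdict was reported.

**Centring:** On the way down the bore edge touched one side of the cone. I shifted the socket about 1–2 mm, following the wrist force, until the sideways force was under 1 N.

**Seating:** The downward travel then stopped hard at TCP z = 0.0731, about where the plate should be. Wrist force was 20.6 N, which I estimate as roughly 10 N on the plate after allowing for the spring and the socket's weight. The finger gap was 38.3 mm, so it was still gripped.

**Final checks:**
- **Position and upright:** In the scene camera, the socket matched the outline of one centred, upright and flush to about 1 pixel (about 2 mm). The arm blocked the top camera, so this comes from one view.
- **Other parts:** No other part or tool looked moved in the last scene picture; I didn't measure them.
- **Not fully explained:** Pressing on the plate left about 3 N of sideways force and 1 N·m of moment at the wrist, perhaps from a slight tilt in the grip. I did not correct it.

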